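# Put the round check weights back in their case and shut the lid

## Task

The balance has been checked: put the three round brass check weights back into the dark wooden case, each down in the well bored for its size, and leave the two six-sided weights of the other set standing where they are. When all three are home, shut the case's lid.

Things in the scene. Friction and masses are not known exactly. Their poses are not given: they have to be found in the camera images.
- weight_large: Large round brass check weight (about 200 g): upright cylinder 34 mm across and 23 mm high, on it a 3 mm neck and a turned round knob 18 mm across and 12 mm high, 38 mm in all; its foot is chamfered 2.5 mm. Stands on the bench (z = 0). Origin: centre of its underside, z up. Grip it by the knob from above.
- weight_medium: Medium round brass check weight (about 100 g): upright cylinder 25 mm across and 21 mm high, on it a 3 mm neck and a turned round knob 14 mm across and 11 mm high, 35 mm in all; its foot is chamfered 2.5 mm. Stands on the bench (z = 0). Origin: centre of its underside, z up. Grip it by the knob from above.
- weight_small: Small round brass check weight (about 50 g): upright cylinder 18 mm across and 20 mm high, on it a 3 mm neck and a turned round knob 11 mm across and 9 mm high, 32 mm in all; its foot is chamfered 2.5 mm. Stands on the bench (z = 0). Origin: centre of its underside, z up. Grip it by the knob from above.
- well_large: Pale wood insert fixed in the case (its underside 111 mm above the bench), 47 x 46 mm, 16 mm thick, with one round well 38 mm across and 10 mm deep for the large weight. The three inserts sit 46 mm apart along the case's long side, in any order. Origin: centre of its underside; the well's floor is at z = 6 mm, its mouth at z = 16 mm. x points to the case's hinged rear, y along the row.
- well_medium: Pale wood insert fixed in the case (its underside 111 mm above the bench), 47 x 46 mm, 16 mm thick, with one round well 29 mm across and 10 mm deep for the medium weight. The three inserts sit 46 mm apart along the case's long side, in any order. Origin: centre of its underside; the well's floor is at z = 6 mm, its mouth at z = 16 mm. x points to the case's hinged rear, y along the row.
- well_small: Pale wood insert fixed in the case (its underside 111 mm above the bench), 47 x 46 mm, 16 mm thick, with one round well 22 mm across and 10 mm deep for the small weight. The three inserts sit 46 mm apart along the case's long side, in any order. Origin: centre of its underside; the well's floor is at z = 6 mm, its mouth at z = 16 mm. x points to the case's hinged rear, y along the row.
- hex_large: Large six-sided brass weight of another set: hexagonal body 30 mm across flats, 23 mm high, knob 18 mm across, 38 mm in all. It does not belong in the case. Stands on the bench (z = 0). Origin: centre of its underside.
- hex_small: Small six-sided brass weight of another set: hexagonal body 21 mm across flats, 21 mm high, knob 13 mm across, 34 mm in all. It does not belong in the case. Stands on the bench (z = 0). Origin: centre of its underside.
- case_lid (a joint): Hinge of the case's hollow dark wood lid, rad: 0 shut, 1.9 wide open against its stop (about so at the start). The hinge line runs along the inserts' y, 28 mm behind (+x) the row of insert centres and 18 mm above their origins. It turns easily; above about 1 rad the lid drops back open, below that it falls shut by itself in about a second.
- lid_edge (a point): Middle of the lid's free edge, at its outer (top) corner, 56 mm from the hinge along the lid and 33 mm out from its rim plane. Lid 146 mm long, 56 mm wide, 33 mm deep; shut, its top is 51 mm above the inserts' origins. Case 146 x 56 mm, rim 18 mm above the inserts' origins. Wide open, this corner stands 77 mm behind the row and 60 mm above the insert origins.

How it is judged:
On the way, in this order (a step that is already met when the one before it is completed fails the run):
1. all three round weights stand in their own wells, let go (horizontal distance between weight_large and well_large below 0.006 m and z of weight_large in the frame of well_large between 0.003 and 0.009 m and angle between each of weight_large, weight_medium, weight_small's own z axis and vertical below 0.15 rad and horizontal distance between weight_medium and well_medium below 0.006 m and z of weight_medium in the frame of well_medium between 0.003 and 0.009 m and horizontal distance between weight_small and well_small below 0.006 m and z of weight_small in the frame of well_small between 0.003 and 0.009 m and contact force between the fingers and weight_large below 0.05 N and contact force between the fingers and weight_medium below 0.05 N and contact force between the fingers and weight_small below 0.05 N), for 0.2 s.
2. the lid is shut (value of joint case_lid below 0.06 rad), for 0.2 s.
At the end, for the whole second after the job is handed in: Each round weight stands upright on the floor of its own well (within 6 mm of centre, base under 9 mm above the insert's underside), at rest; the lid is shut (under 0.06 rad); both six-sided weights are upright and within 30 mm of where they started (horizontal distance between weight_large and well_large below 0.006 m and z of weight_large in the frame of well_large between 0.003 and 0.009 m and angle between each of weight_large, weight_medium, weight_small, hex_large, hex_small's own z axis and vertical below 0.15 rad and horizontal distance between weight_medium and well_medium below 0.006 m and z of weight_medium in the frame of well_medium between 0.003 and 0.009 m and horizontal distance between weight_small and well_small below 0.006 m and z of weight_small in the frame of well_small between 0.003 and 0.009 m and linear speed of each of weight_large, weight_medium, weight_small below 0.02 m/s and distance of each of hex_large, hex_small from where it was at the start of the episode below 0.03 m and value of joint case_lid below 0.06 rad); the robot touches nothing.
It also fails if it takes over 90 s, if anything falls off the work surface, if the arm or the gripper's body presses on something with over 40 N, if the wrist force passes 120 N, or if a joint passes its speed limit or range.

## Robot

A 7-joint arm with a two-finger parallel gripper is mounted at the origin on a cart in front of the work surface, level with it; the furniture and walls round the work are solid. World frame = base frame: x ahead of the robot, y to its left, z up, the work surface at z = 0. Lengths are in m, angles in rad, forces in N, time in s.
With the tool pointing down it reaches from about 0.425 to 0.925 m from the base axis. Payload 6.8 kg.
Tool frame: the origin (TCP) lies at the very end of the fingers, on their centre line; the grasp point (between the pads) lies 19 mm behind it; z points along the fingers, y is the line along which they close (so a half turn about z gives the same grasp; the last joint's range is limited). The gripper opens to 85 mm and grips with 20 to 120 N. Pads are 22 mm wide; open, the fingers measure 114 mm over their backs; the gripper's body (76 mm by 85 mm) begins 54 mm behind the grasp point. The pads swing forward as they close: fully open they stand 13 mm farther back than shut.
Start: joints at [1.242, 0.477, 0.022, 1.555, -0.011, 1.109, -0.083], TCP at [0.148, -0.659, 0.231] pointing down, gripper open.
Joint ranges: [-2.96, 2.96], [-0.34, 2.1], [-1.41, 1.46], [0.24, 2.44], [-1.37, 4.51], [0.17, 1.92], [-2.96, 2.96]. Speed limits (rad/s): [2.39, 2.39, 3.14, 3.14, 3.14, 3.14, 3.14].

## Interface

Orientations are given as a unit quaternion [w, x, y, z].
In Python, from station import * gives the robot as it stands.
- The arm moves only by the tool jog_arm, never from a script. Its argument "moves" is one flat list of numbers, 7 for each row, row after row: the shift along the tool's x, y, z normalised to -1 to 1, where 1 is 20 mm, then the turn, a rotation vector about the tool's x, y, z normalised to -1 to 1, where 1 is 4 degrees, then the opening, from 0 (shut) to 1 (fully open). In form: [x, y, z, rx, ry, rz, claw, x, y, z, rx, ry, rz, claw, ...]. A call has exactly 8 rows; each row shifts and turns the commanded pose from where the row before left it, along the tool's axes as they then stand; what a row does not reach is not made up. A row lasts 1/12 s, in which the tool goes at most 41.7 mm and 7.16 degrees, less where a joint would pass 70% of its speed; a pose out of reach is approached as far as the arm can. A call with a number of a shift or a turn outside -1 to 1 is refused whole. A call with a gripper value outside its range is refused whole. The fingers move at their own pace and stop on an object; "grip_force" is the grip in N (left out, the last holds). Time passes only in rows, so rows that do not move let the fingers close, or fill a call up. It gives the time, the measured TCP pose, the force, the opening and the grip force at its end, in the units of the state.
- get_obs(): the state, without advancing time (a new reading comes with each control period).
- read_camera(name): name is "side" or "top" or "wrist"; returns a dict with "color" (480x640x3 uint8, blue, green, red), "fx", "fy", "cx", "cy" (pixels), "k1" (the pictures are not rectified: a ray, as slopes to the right and down, at radius r is drawn at 1 + k1 r^2 times it, then the intrinsics apply), "rvec" (rotation vector, rad) and "tvec" (3), from world to camera coordinates, as OpenCV has them. Camera axes: x right, y down, z forward; pixel columns grow to the right and rows downward; lengths in m; the calibration is good to about 2 mm. A picture is of the moment at which its call begins. There is no depth.
- hand_in(): hands the job in; it is judged then, once.
The state is a dict: "t": time; "q": joint angles; "joint_vel": joint speeds; "joint_torque": joint torques, N m; "eef_pos": TCP position; "tool_rot": TCP orientation; "contact_force": force on the tool from outside, world axes, zero at the start; "torque": the same for the moment, N m; "gripper_width": opening from 0.0 (shut) to 1.0 (fully open); "grasp_force": force on a finger pad.
Only numpy, scipy, OpenCV 4.12 (cv2) and the standard library are available. Lean on these libraries where they do the work, as an engineer would, in place of code of your own. Each camera call takes 0.05 s, during which the arm holds its last target. There are 200 camera calls.

## Working session

There is one attempt and no reset: what is moved stays moved. The work goes in short steps, Python scripts to look and compute and a tool call to move; the robot and the scene stay as the last step left them, time stands still between calls to the robot, and variables do not carry over. Pictures are saved under pics/ and viewed, at most 14 in all, crops included, and the job is handed in when it is done.

Besides the shell and the picture viewer there is one more tool, called after "Request:" as name(argument=value, ...) on one line, values as JSON. jog_arm: Moves the arm, as the interface text tells. Scaled input: -1 to 1 covers 20 mm each way for a shift and 4 degrees each way for a turn. Its arguments: {"type":"object","properties":{"moves":{"type":"array"},"grip_force":{"type":"number"}},"required":["moves"]}

```bash
ls; mkdir -p pics; python3 - <<'E'
from station import *
import cv2
print(get_obs())
for n in("top","side"):
    c=read_camera(n); cv2.imwrite(f"pics/{n}0.png",c["color"])
    print({k:v for k,v in c.items() if k!="color"})
E
```

```text
pics
{'t': 0.0, 'q': array([ 1.24189915,  0.47779612,  0.02233146,  1.55646132, -0.01150967,
        1.1092826 , -0.08309936]), 'joint_vel': array([ 0.00121975, -0.0005799 ,  0.00074618,  0.00085962, -0.00113138,
       -0.00039124, -0.00025938]), 'joint_torque': array([-4.44711859e-04, -5.96451616e+01,  1.60801705e+00, -2.81201273e+01,
        1.25482617e-02,  9.33805393e-03, -2.26348459e-05]), 'eef_pos': array([ 0.14769335, -0.65803626,  0.23032405]), 'tool_rot': array([-8.95358127e-04,  9.93910464e-01,  1.10186937e-01, -1.61044522e-04]), 'contact_force': array([ 1.08508828,  0.16974938, -0.1264131 ]), 'torque': array([ 0.03709927, -0.02599578,  0.03891274]), 'grasp_force': 0.0, 'gripper_width': 0.9979831036505185}
{'fx': 616.1969237662435, 'fy': 616.1969237662435, 'cx': 317.17365114509005, 'cy': 235.83040961537944, 'k1': -0.08944068624792753, 'rvec': array([ 2.16561626, -2.20956149,  0.07603777]), 'tvec': array([-0.01311317,  0.54061377,  1.30649293])}
{'fx': 486.7038249461705, 'fy': 486.7038249461705, 'cx': 317.8898326772371, 'cy': 235.85600715412497, 'k1': 0.009509111962830878, 'rvec': array([ 1.74161125,  1.53439233, -0.78972665]), 'tvec': array([-0.05418039, -0.20873468,  1.42052737])}
```

View pics/top0.png

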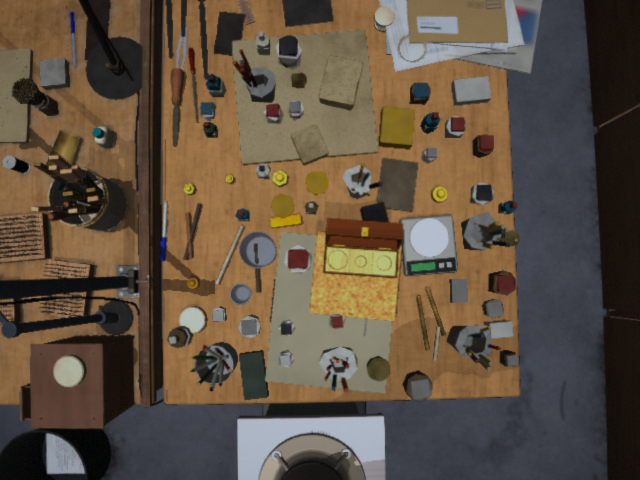

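View pics/side0.png

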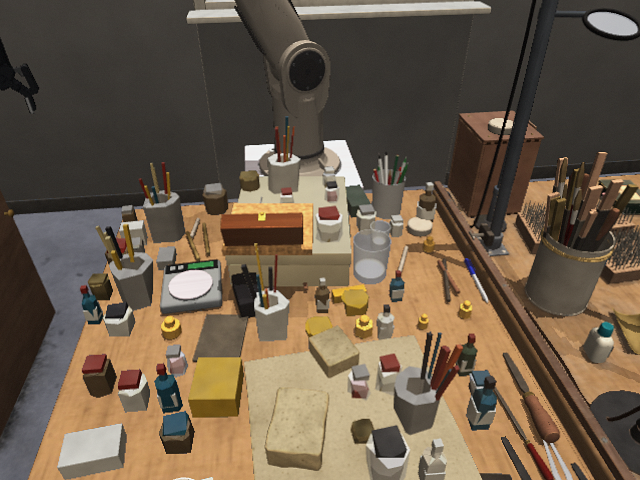

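Top shows the case at about (362,258), open lid behind it (365,232). Brass knobs are at about (190,188), (230,179), (280,178), (440,194) and (193,284). I'll zoom in to tell round from hexagonal.

```bash
cat > h.py <<'E'
import numpy as np, cv2
from station import *
def cam(n):
    c=read_camera(n); c["R"]=cv2.Rodrigues(c["rvec"])[0]; c["C"]=-c["R"].T@c["tvec"]; return c
def ray(c,p):
    d=(np.array(p,float)-[c["cx"],c["cy"]])/[c["fx"],c["fy"]]; u=d.copy()
    for _ in range(20): u=d/(1+c["k1"]*(u@u))
    return c["R"].T@np.array([*u,1])
def onz(c,p,z):
    r=ray(c,p); return c["C"]+r*(z-c["C"][2])/r[2]
def proj(c,P):
    q=c["R"]@np.array(P,float)+c["tvec"]; u=q[:2]/q[2]; u=u*(1+c["k1"]*(u@u))
    return u*[c["fx"],c["fy"]]+[c["cx"],c["cy"]]
E
python3 - <<'E'
from h import *
c=cam("top"); s=cam("side"); I=c["color"]; S=s["color"]
print(c["C"],s["C"])
T=[]; 
pts=[(190,188),(230,179),(280,178),(440,194),(193,284)]
hsv=cv2.cvtColor(I,cv2.COLOR_BGR2HSV)
for p in pts:
    x,y=p; T.append(cv2.resize(I[y-15:y+15,x-15:x+15],(240,240),interpolation=cv2.INTER_CUBIC))
    W=onz(c,p,0.035); print(p,W.round(3),proj(s,W).round(0))
    q=proj(s,W).astype(int); a,b=q; T.append(cv2.resize(S[b-20:b+20,a-20:a+20],(240,240),interpolation=cv2.INTER_CUBIC))
T.append(np.zeros_like(T[0]));T.append(T[-1])
T=[cv2.resize(t,(200,200)) for t in T]
cv2.imwrite("pics/z1.png",np.vstack([np.hstack(T[i:i+4]) for i in(0,4,8)]))
cv2.imwrite("pics/z2.png",cv2.resize(I[210:325,300:410],(770,600)[:1]+(600,),interpolation=cv2.INTER_CUBIC))
E
```

```text
[ 0.45047448 -0.02087199  1.34014778] [ 1.26970754 -0.09735145  0.66540902]
(190, 188) [0.647 0.247 0.035] [463. 301.]
(230, 179) [0.665 0.16  0.035] [421. 312.]
(280, 178) [0.665 0.053 0.035] [362. 317.]
(440, 194) [ 0.624 -0.289  0.035] [170. 319.]
(193, 284) [0.442 0.241 0.035] [427. 237.]
```

View pics/z1.png

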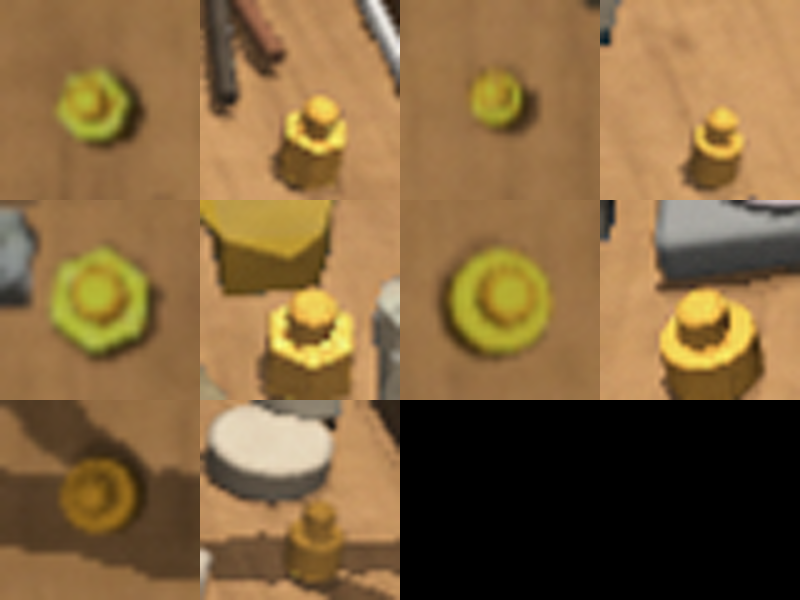

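View pics/z2.png

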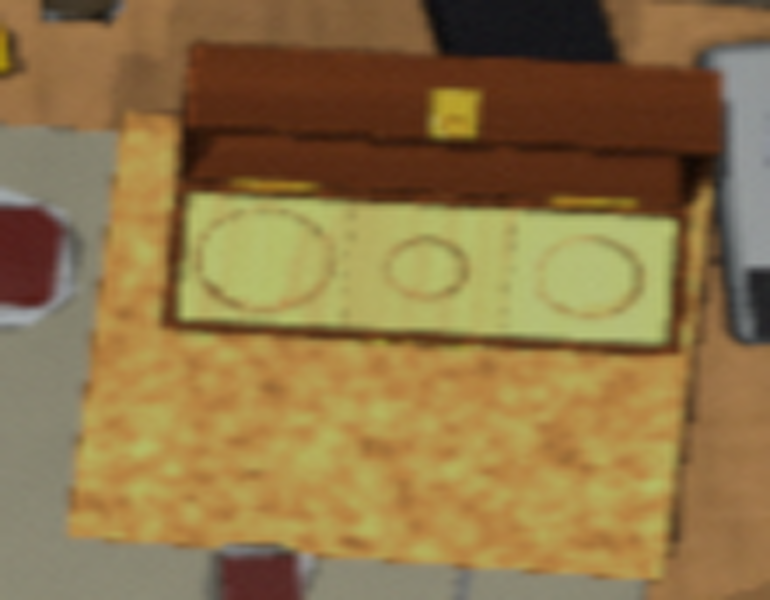

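Row 1 of the first crop is a small hex (190,188) and the small round (230,179). Row 2 is the large hex (280,178) and the large round (440,194). Row 3 is the medium round, in shadow, at (193,284). The second crop shows the wells from left (+y): large, small, medium.

```bash
python3 - <<'E'
from h import *
c=cam("top"); s=cam("side")
def blob(c,p,lo,hi,w):
    I=cv2.cvtColor(c["color"],cv2.COLOR_BGR2HSV); m=cv2.inRange(I,lo,hi)
    k=np.zeros_like(m); x,y=map(int,p); k[y-w:y+w,x-w:x+w]=1; m*=k
    n,l,st,ce=cv2.connectedComponentsWithStats(m); i=1+np.argmax(st[1:,4]); return (l==i).astype(np.uint8),ce[i],st[i]
for n,p,h in(("small",(230,179),.020),("large",(440,194),.023),("medium",(193,284),.021)):
    m,ce,st=blob(c,p,(15,150,60),(35,255,255),12)
    cn=max(cv2.findContours(m,0,1)[0],key=len); cc,r=cv2.minEnclosingCircle(cn)
    W=onz(c,ce,h*.75); print(n,ce.round(1),st,"r",r,W.round(4), "circ",onz(c,cc,h*.75).round(4))
    px=np.linalg.norm(onz(c,ce,h)-onz(c,ce+[1,0],h))*1e3; print("diam mm",2*np.sqrt(st[4]/np.pi)*px, "side pred", proj(s,[*W[:2],h+.01]).round(1))
    q=proj(s,[*W[:2],h+.01]); m,ce,st=blob(s,q,(15,130,60),(35,255,255),16)
    print("  side",ce.round(1),st,"pred body",proj(s,[*W[:2],h*.6]).round(1))
hs=cv2.cvtColor(c["color"],cv2.COLOR_BGR2HSV); print(hs[262,345],hs[262,372],hs[290,350],hs[257,365])
m,ce,st=blob(c,(361,261),(20,90,150),(40,185,255),42); print(ce,st)
cn=max(cv2.findContours(m,0,1)[0],key=len); r=cv2.minAreaRect(cn); b=cv2.boxPoints(r); P=[onz(c,q,.127) for q in b]
print(r,np.round(P,4)); print([np.linalg.norm(P[i]-P[i-1]).round(4) for i in range(4)])
for q in((300+266/7,210+260*115/600),(300+427/7,210+268*115/600),(300+589/7,210+277*115/600)): print(np.round(q,1),onz(c,q,.127).round(4))
E
```

```text
small [229.2 178.4] [225 174  10  10  75] r 4.939067840576172 [0.6694 0.1649 0.015 ] circ [0.6696 0.1645 0.015 ]
diam mm 21.24492959927971 side pred [423.6 315.5]
  side [423.  322.1] [416 313  16  18 176] pred body [422.4 322.6]
large [439. 194.] [431 186  17  17 234] r 8.602425575256348 [ 0.626  -0.2903  0.0172] circ [ 0.626  -0.2902  0.0172]
diam mm 37.58568845029233 side pred [169.1 320.8]
  side [170.4 323.6] [153 304  32  32 475] pred body [171.  328.3]
medium [192.5 283. ] [187 276  13  14 135] r 6.955231666564941 [0.4441 0.2462 0.0157] circ [0.4445 0.246  0.0157]
diam mm 28.29949031633522 side pred [429.2 238.5]
  side [430.4 245.3] [417 235  28  19 261] pred body [428.1 245.2]
[ 28 117 179] [ 30 107 179] [ 22 142 180] [ 27 120 159]
[360.57601978 260.93572311] [ 326  247   70   29 1618]
((360.54058837890625, 260.9314880371094), (68.8958969116211, 23.582773208618164), 4.085616588592529) [[ 0.4647 -0.0384  0.127 ]
 [ 0.511  -0.0427  0.127 ]
 [ 0.4985 -0.1781  0.127 ]
 [ 0.4523 -0.1735  0.127 ]]
[np.float64(0.1356), np.float64(0.0464), np.float64(0.136), np.float64(0.0465)]
[338.  259.8] [ 0.4847 -0.0638  0.127 ]
[361.  261.4] [ 0.4807 -0.109   0.127 ]
[384.1 263.1] [ 0.4764 -0.1545  0.127 ]
```

Request:
jog_arm(moves=[0,0,-0.5,0,0,0.9,0.6,0,0,-0.5,0,0,0.9,0.6,0,0,-0.2,0,0,0.9,0.6,0,0,0,0,0,0.9,0.6,0,0,0,0,0,0.88,0.6,0,0,0,0,0,0,0.6,0,0,0,0,0,0,0.6,0,0,0,0,0,0,0.6], grip_force=40)

```text
t: 0.97
eef_pos: [0.1479, -0.6586, 0.2551]
tool_rot: [-0.0, 0.999, -0.045, -0.0]
contact_force: [0.3, -0.3, -0.0]
gripper_width: 0.593
grasp_force: 0.0
```

```bash
cat >> h.py <<'E'
from scipy.spatial.transform import Rotation as Rn
def plan(target,yaw=-5.3):
    o=get_obs(); w,x,y,z=o["tool_rot"]; R=Rn.from_quat([x,y,z,w])
    D=Rn.from_euler("z",yaw,degrees=True)*Rn.from_euler("x",180,degrees=True)
    print("t",round(o["t"],2),"pos",o["eef_pos"].round(4),"F",o["contact_force"].round(1),"w",round(o["gripper_width"],3),"gf",round(o["grasp_force"],1))
    print("shift units",(D.inv().apply(np.array(target)-o["eef_pos"])/.02).round(2),"turn units",((R.inv()*D).as_rotvec(degrees=True)/4).round(2))
E
python3 - <<'E'
from h import *
plan([.626,-.290,.14])
E
```

```text
t 0.97 pos [ 0.1479 -0.6586  0.2551] F [ 0.3 -0.3 -0. ] w 0.593 gf 0.0
shift units [ 22.1  -20.56   5.76] turn units [-0.    0.    0.03]
```

Request:
jog_arm(moves=[0.92,-0.86,0,0,0,0,0.6,0.92,-0.86,0,0,0,0,0.6,0.92,-0.86,0,0,0,0,0.6,0.92,-0.86,0,0,0,0,0.6,0.92,-0.86,0,0,0,0,0.6,0.92,-0.86,0,0,0,0,0.6,0.92,-0.86,0,0,0,0,0.6,0.92,-0.86,0,0,0,0,0.6])

```text
t: 1.63
eef_pos: [0.3079, -0.5343, 0.2553]
tool_rot: [0.0, 0.999, -0.045, 0.0]
contact_force: [0.2, -0.4, -0.0]
gripper_width: 0.596
grasp_force: 0.0
```

Request:
jog_arm(moves=[0.92,-0.86,0,0,0,0,0.6,0.92,-0.86,0,0,0,0,0.6,0.92,-0.86,0,0,0,0,0.6,0.92,-0.86,0,0,0,0,0.6,0.92,-0.86,0,0,0,0,0.6,0.92,-0.86,0,0,0,0,0.6,0.92,-0.86,0,0,0,0,0.6,0.92,-0.86,0,0,0,0,0.6])

```text
t: 2.3
eef_pos: [0.4671, -0.4109, 0.2553]
tool_rot: [0.0, 0.999, -0.045, 0.0]
contact_force: [0.0, 0.7, 0.9]
gripper_width: 0.596
grasp_force: 0.0
```

Request:
jog_arm(moves=[0.92,-0.86,0.7,0,0,0,0.6,0.92,-0.86,0.7,0,0,0,0.6,0.92,-0.86,0.7,0,0,0,0.6,0.92,-0.86,0.7,0,0,0,0.6,0.92,-0.86,0.7,0,0,0,0.6,0.92,-0.86,0.7,0,0,0,0.6,0.92,-0.86,0.7,0,0,0,0.6,0,0,0,0,0,0,0.6])

```text
t: 2.97
eef_pos: [0.6087, -0.2967, 0.154]
tool_rot: [-0.003, 0.999, -0.042, -0.001]
contact_force: [-0.6, 1.6, -0.2]
gripper_width: 0.603
grasp_force: 0.0
```

```bash
python3 - <<'E'
from h import *
plan([.626,-.290,.14])
c=cam("wrist"); cv2.imwrite("pics/w1.png",c["color"]); print({k:v for k,v in c.items() if k not in("color",)})
print(proj(c,[.626,-.290,.03]))
E
```

```text
t 2.97 pos [ 0.6087 -0.2967  0.154 ] F [-0.6  1.6 -0.2] w 0.603 gf 0.0
shift units [ 0.83 -0.41  0.7 ] turn units [-0.07  0.03  0.13]
{'fx': 376.8184760604764, 'fy': 376.8184760604764, 'cx': 316.4710332595204, 'cy': 237.95586237098172, 'k1': -0.01075218815163622, 'rvec': array([-1.9964672 ,  2.16949352,  0.30023603]), 'tvec': array([-0.24383799,  0.59454722,  0.47246309]), 'R': array([[-0.08370397, -0.99647389, -0.00578137],
       [-0.96059277,  0.07914403,  0.26645403],
       [-0.26505693,  0.0278568 , -0.96383029]]), 'C': array([ 0.67593717, -0.30319436,  0.29554502])}
[306.08106877 207.5632511 ]
```

View pics/w1.png

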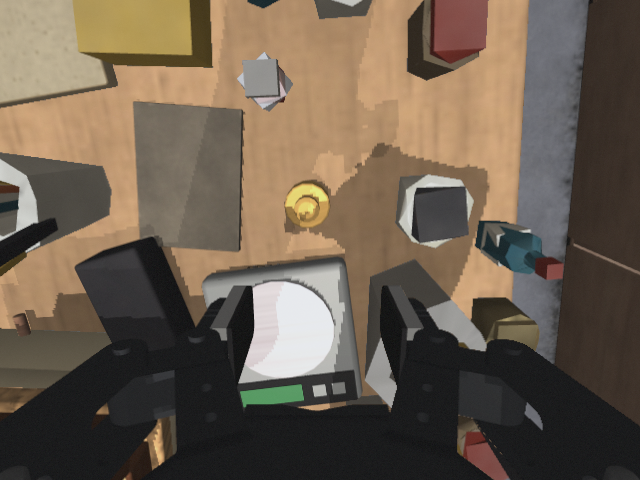

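The wrist view shows the large weight at (307,205), 2 px from the prediction (306,208), with nothing within finger reach.

Request:
jog_arm(moves=[0.44,-0.2,0.5,0,0,0,0.6,0.42,-0.2,0.8,0,0,0,0.6,0,0,1,0,0,0,0.6,0,0,1,0,0,0,0.6,0,0,0.8,0,0,0,0.6,0,0,0.2,0,0,0,0.6,0,0,0,0,0,0,0.6,0,0,0,0,0,0,0.6])

```text
t: 3.68
eef_pos: [0.6236, -0.2982, 0.072]
tool_rot: [0.0, 0.999, -0.046, 0.0]
contact_force: [-0.3, -0.6, 0.5]
gripper_width: 0.603
grasp_force: 0.0
```

```bash
cat >> h.py <<'E'
def wblob(z,pred,w=60,lo=(15,140,60),save=None):
    c=cam("wrist"); p=proj(c,pred); m=cv2.inRange(cv2.cvtColor(c["color"],cv2.COLOR_BGR2HSV),lo,(35,255,255))
    k=np.zeros_like(m); x,y=p.astype(int); k[max(y-w,0):y+w,max(x-w,0):x+w]=1; m*=k
    n,l,st,ce=cv2.connectedComponentsWithStats(m); i=1+np.argmax(st[1:,4])
    cn=max(cv2.findContours((l==i).astype(np.uint8),0,1)[0],key=len); cc,r=cv2.minEnclosingCircle(cn)
    print("pred",p.round(1),"cent",ce[i].round(1),st[i],"pt",onz(c,ce[i],z).round(4),"circ",onz(c,cc,z).round(4),round(r,1))
    if save: cv2.imwrite(save,c["color"])
E
python3 - <<'E'
from h import *
plan([.626,-.290,.026]); wblob(.018,[.626,-.290,.018],save="pics/w2.png")
E
```

```text
t 3.68 pos [ 0.6236 -0.2982  0.072 ] F [-0.3 -0.6  0.5] w 0.603 gf 0.0
shift units [ 0.08 -0.42  2.3 ] turn units [ 0.01 -0.01 -0.01]
pred [301.1 259.2] cent [301.8 260.2] [ 271  230   62   59 2390] pt [ 0.6254 -0.2903  0.018 ] circ [ 0.6258 -0.2901  0.018 ] 30.6
```

View pics/w2.png

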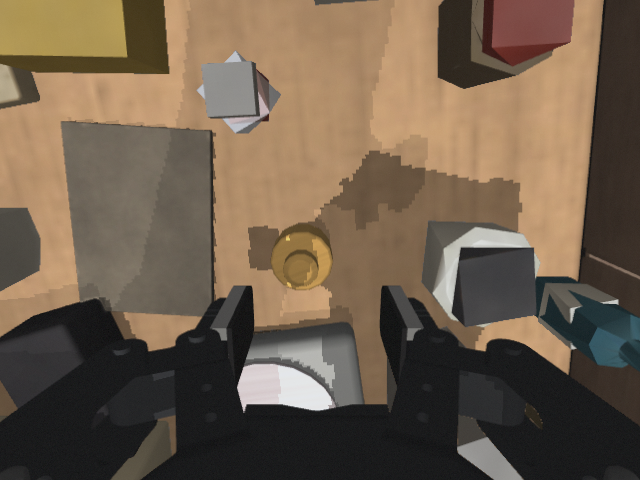

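Weight at (302,260) as predicted, fingers either side at (235,310) and (400,310). Descend and grip.

Request:
jog_arm(moves=[0.08,-0.42,0,0,0,0,0.6,0,0,0.8,0,0,0,0.6,0,0,0.8,0,0,0,0.6,0,0,0.65,0,0,0,0.6,0,0,0,0,0,0,0.6,0,0,0,0,0,0,0,0,0,0,0,0,0,0,0,0,0,0,0,0,0])

```text
t: 4.4
eef_pos: [0.6267, -0.2894, 0.0276]
tool_rot: [0.0, 0.999, -0.046, 0.001]
contact_force: [-0.7, -1.3, 4.0]
gripper_width: 0.189
grasp_force: 36.8
```

Request:
jog_arm(moves=[0,0,0,0,0,0,0,0,0,0,0,0,0,0,0,0,-0.3,0,0,0,0,0,0,-0.5,0,0,0,0,0,0,-0.7,0,0,0,0,0,0,0,0,0,0,0,0,0,0,0,0,0,0,0,0,0,0,0,0,0])

```text
t: 5.07
eef_pos: [0.6258, -0.2889, 0.0566]
tool_rot: [0.0, 0.999, -0.046, 0.0]
contact_force: [-0.4, 0.4, -1.5]
gripper_width: 0.178
grasp_force: 39.2
```

```bash
python3 - <<'E'
from h import *
plan([.4854,-.0628,.25]); o=get_obs()["eef_pos"]; wblob(o[2]-.01,[o[0],o[1],o[2]-.01],save="pics/w3.png")
E
```

```text
t 5.07 pos [ 0.6258 -0.2889  0.0566] F [-0.4  0.4 -1.5] w 0.178 gf 39.2
shift units [ -8.03 -10.61  -9.67] turn units [ 0.   -0.01  0.01]
pred [316.4 294.8] cent [317.2 314.3] [ 298  294   38   40 1157] pt [ 0.6165 -0.2884  0.0466] circ [ 0.6168 -0.2889  0.0466] 22.9
```

View pics/w3.png

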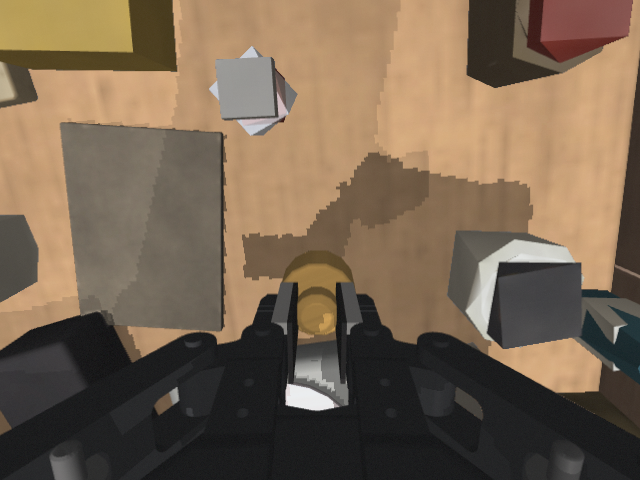

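Weight is held at its knob, (316,314), centred between the pads. Carry it over its well.

Request:
jog_arm(moves=[0,0,-0.6,0,0,0,0,0,0,-1,0,0,0,0,0,0,-1,0,0,0,0,0,0,-1,0,0,0,0,0,0,-1,0,0,0,0,-0.2,-0.3,-1,0,0,0,0,-0.6,-0.8,-1,0,0,0,0,-0.6,-0.8,-1,0,0,0,0])

```text
t: 5.78
eef_pos: [0.6008, -0.2488, 0.2095]
tool_rot: [0.0, 0.999, -0.047, -0.0]
contact_force: [-0.6, 1.2, -0.5]
gripper_width: 0.181
grasp_force: 39.2
```

Request:
jog_arm(moves=[-0.6,-0.8,-1,0,0,0,0,-0.6,-0.8,-1,0,0,0,0,-0.6,-0.8,0,0,0,0,0,-0.6,-0.8,0,0,0,0,0,-0.6,-0.8,0,0,0,0,0,-0.6,-0.8,0,0,0,0,0,-0.6,-0.8,0,0,0,0,0,-0.6,-0.8,0,0,0,0,0])

```text
t: 6.45
eef_pos: [0.5167, -0.1114, 0.2488]
tool_rot: [0.0, 0.999, -0.046, 0.0]
contact_force: [-0.5, -0.2, -1.8]
gripper_width: 0.182
grasp_force: 39.2
```

Request:
jog_arm(moves=[-0.6,-0.8,0,0,0,0,0,-0.6,-0.8,0,0,0,0,0,-0.6,-0.8,0,0,0,0,0,-0.05,0,0,0,0,0,0,0,0,0,0,0,0,0,0,0,0,0,0,0,0,0,0,0,0,0,0,0,0,0,0,0,0,0,0])

```text
t: 7.12
eef_pos: [0.4855, -0.062, 0.2483]
tool_rot: [0.0, 0.999, -0.047, 0.0]
contact_force: [-0.2, 0.4, -1.4]
gripper_width: 0.179
grasp_force: 39.2
```

```bash
python3 - <<'E'
from h import *
plan([.4854,-.0628,.18]); c=cam("wrist"); cv2.imwrite("pics/w4.png",c["color"])
for P in((.4854,-.0628,.127),(.4812,-.1086,.127),(.477,-.1544,.127)): print(proj(c,P).round(1))
E
```

```text
t 7.12 pos [ 0.4855 -0.062   0.2483] F [-0.2  0.4 -1.4] w 0.179 gf 39.2
shift units [-0.    0.04  3.42] turn units [ 0.   -0.   -0.01]
[317.8 231.4]
[381.6 231.3]
[445.3 231.1]
```

View pics/w4.png

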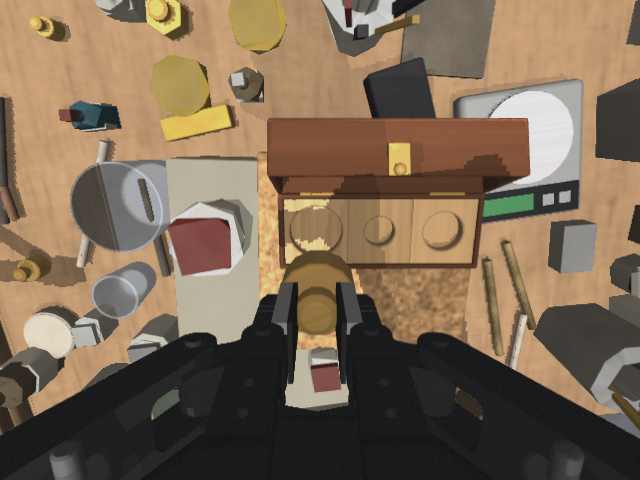

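Wrist view: wells at about (317,229), (379,229) and (442,229), within about 2 mm of the top-camera values. The weight lines up, so lower it and check the force.

Request:
jog_arm(moves=[0.03,0,0.8,0,0,0,0,0,0,1,0,0,0,0,0,0,1,0,0,0,0,0,0,0.8,0,0,0,0,0,0,0.5,0,0,0,0,0,0,0.3,0,0,0,0,0,0,0.2,0,0,0,0,0,0,0,0,0,0,0])

```text
t: 7.83
eef_pos: [0.4858, -0.0612, 0.156]
tool_rot: [-0.0, 0.999, -0.046, -0.0]
contact_force: [0.5, 0.1, -1.1]
gripper_width: 0.18
grasp_force: 39.2
```

Request:
jog_arm(moves=[0,0,0.2,0,0,0,0,0,0,0.15,0,0,0,0,0,0,0.1,0,0,0,0,0,0,0.05,0,0,0,0,0,0,0,0,0,0,0,0,0,0,0,0,0,0,0,0,0,0,0,0,0,0,0,0,0,0,0,0])

```text
t: 8.5
eef_pos: [0.4859, -0.0611, 0.1465]
tool_rot: [0.0, 0.999, -0.046, 0.0]
contact_force: [-0.0, -0.1, -1.4]
gripper_width: 0.179
grasp_force: 39.2
```

No contact at 8 mm down the well, so it is in. Release and rise.

Request:
jog_arm(moves=[0,0,0.05,0,0,0,0,0,0,0,0,0,0,0.4,0,0,0,0,0,0,0.4,0,0,0,0,0,0,0.4,0,0,0,0,0,0,0.4,0,0,-0.4,0,0,0,0.4,0,0,-0.8,0,0,0,0.4,0,0,-1,0,0,0,0.4])

```text
t: 9.17
eef_pos: [0.4849, -0.0611, 0.1894]
tool_rot: [-0.0, 0.999, -0.046, -0.001]
contact_force: [0.4, -0.7, 0.8]
gripper_width: 0.402
grasp_force: 0.0
```

Request:
jog_arm(moves=[0,0,-1,0,0,0,0.4,0,0,-1,0,0,0,0.4,0,0,-1,0,0,0,0.4,0,0,0,0,0,0,0.5,0,0,0,0,0,0,0.5,0,0,0,0,0,0,0.5,0,0,0,0,0,0,0.5,0,0,0,0,0,0,0.5])

```text
t: 9.83
eef_pos: [0.4851, -0.0611, 0.2484]
tool_rot: [-0.0, 0.999, -0.046, -0.001]
contact_force: [-0.4, 0.6, 0.2]
gripper_width: 0.502
grasp_force: 0.0
```

```bash
python3 - <<'E'
from h import *
plan([.4442,.2461,.15]); wblob(.137,[.4859,-.0615,.137],w=45,lo=(15,170,60),save="pics/w5.png")
c=cam("wrist");I=c["color"]; x,y=proj(c,[.4817,-.1082,.13]).astype(int); print(x,y); cv2.imwrite("pics/w5.png",cv2.resize(I[max(y-70,0):y+70,x-130:x+130],(780,420),interpolation=cv2.INTER_CUBIC))
E
```

```text
t 9.83 pos [ 0.4851 -0.0611  0.2484] F [-0.4  0.6  0.2] w 0.502 gf 0.0
shift units [ -3.45 -15.11   4.92] turn units [0.   0.03 0.01]Traceback (most recent call last):
  File "<stdin>", line 2, in <module>
  File "h.py", line 23, in wblob
    n,l,st,ce=cv2.connectedComponentsWithStats(m); i=1+np.argmax(st[1:,4])
                                                       ~~~~~~~~~^^^^^^^^^^
    return _wrapfunc(a, 'argmax', axis=axis, out=out, **kwds)
    return bound(*args, **kwds)
ValueError: attempt to get argmax of an empty sequence
```

```bash
python3 - <<'E'
from h import *
c=cam("wrist");I=c["color"]; x,y=proj(c,[.4817,-.1082,.13]).astype(int); print(x,y); print(proj(c,[.4859,-.0615,.140])); cv2.imwrite("pics/w5.png",cv2.resize(I[max(y-70,0):y+70,x-130:x+130],(780,420),interpolation=cv2.INTER_CUBIC))
E
```

```text
382 230
[317.02454982 234.76997888]
```

View pics/w5.png

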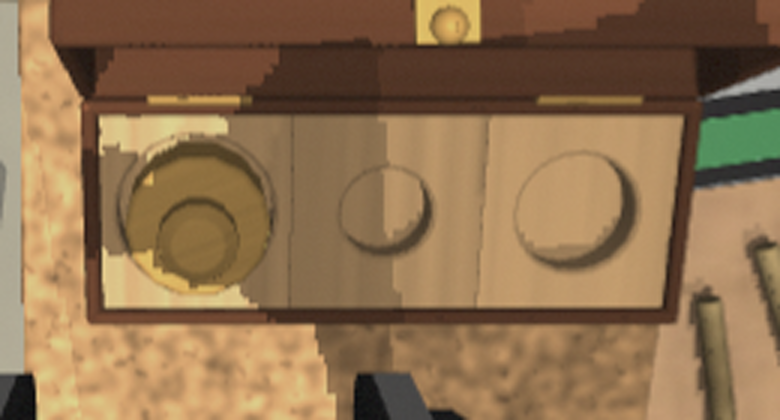

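The large weight is seated in its left well, and the small and medium well mouths are clear at crop (385,210) and (575,210).

Request:
jog_arm(moves=[-0.2,-0.89,0,0,0,0,0.5,-0.2,-0.89,0,0,0,0,0.5,-0.2,-0.89,0,0,0,0,0.5,-0.2,-0.89,0,0,0,0,0.5,-0.2,-0.89,0,0,0,0,0.5,-0.2,-0.89,0,0,0,0,0.5,-0.2,-0.89,0,0,0,0,0.5,-0.2,-0.89,0,0,0,0,0.5])

```text
t: 10.6
eef_pos: [0.4666, 0.0844, 0.2489]
tool_rot: [0.0, 0.999, -0.046, -0.0]
contact_force: [1.0, -0.2, -0.1]
gripper_width: 0.498
grasp_force: 0.0
```

Request:
jog_arm(moves=[-0.2,-0.89,0,0,0,0,0.5,-0.2,-0.89,0,0,0,0,0.5,-0.2,-0.89,0,0,0,0,0.5,-0.2,-0.89,0,0,0,0,0.5,-0.2,-0.89,0,0,0,0,0.5,-0.2,-0.89,0,0,0,0,0.5,-0.2,-0.89,0,0,0,0,0.5,-0.2,-0.89,0.5,0,0,0,0.5])

```text
t: 11.27
eef_pos: [0.4488, 0.2298, 0.2404]
tool_rot: [-0.001, 0.999, -0.046, 0.001]
contact_force: [0.1, 0.0, -0.2]
gripper_width: 0.495
grasp_force: 0.0
```

Request:
jog_arm(moves=[-0.2,-0.87,0.8,0,0,0,0.5,0,0,1,0,0,0,0.5,0,0,1,0,0,0,0.5,0,0,1,0,0,0,0.5,0,0,0.6,0,0,0,0.5,0,0,0,0,0,0,0.5,0,0,0,0,0,0,0.5,0,0,0,0,0,0,0.5])

```text
t: 11.93
eef_pos: [0.4462, 0.2464, 0.152]
tool_rot: [-0.0, 0.999, -0.046, 0.0]
contact_force: [-0.0, -0.8, 1.1]
gripper_width: 0.5
grasp_force: 0.0
```

```bash
python3 - <<'E'
from h import *
plan([.4442,.2461,.025]); wblob(.016,[.4442,.2461,.016],w=50,lo=(15,150,60),save="pics/w6.png")
E
```

```text
t 11.93 pos [0.4462 0.2464 0.152 ] F [-0.  -0.8  1.1] w 0.5 gf 0.0
shift units [-0.1   0.02  6.35] turn units [-0.01 -0.01  0.01]Traceback (most recent call last):
  File "<stdin>", line 2, in <module>
  File "h.py", line 23, in wblob
    n,l,st,ce=cv2.connectedComponentsWithStats(m); i=1+np.argmax(st[1:,4])
                                                       ~~~~~~~~~^^^^^^^^^^
    return _wrapfunc(a, 'argmax', axis=axis, out=out, **kwds)
    return bound(*args, **kwds)
ValueError: attempt to get argmax of an empty sequence
```

```bash
python3 - <<'E'
from h import *
c=cam("wrist"); cv2.imwrite("pics/w6.png",c["color"]); p=proj(c,[.4442,.2461,.016]);print(p,proj(c,[.4442,.2461,.021]),proj(c,[.4442,.2461,.035]))
x,y=p.astype(int); print(cv2.cvtColor(c["color"],cv2.COLOR_BGR2HSV)[y-24:y+25:8,x-24:x+25:8].tolist())
E
```

```text
[317.51403637 229.54021513] [317.52123411 231.1577651 ] [317.54276276 235.99647871]
[[[15, 101, 136], [15, 102, 133], [15, 99, 103], [15, 101, 109], [16, 96, 111], [15, 101, 137], [15, 99, 137]], [[16, 98, 136], [15, 101, 137], [19, 134, 95], [19, 134, 97], [17, 111, 101], [15, 99, 137], [14, 98, 135]], [[15, 98, 136], [14, 99, 113], [18, 142, 167], [18, 143, 166], [19, 144, 218], [15, 100, 138], [14, 99, 134]], [[15, 99, 137], [18, 142, 163], [18, 143, 127], [18, 144, 173], [19, 141, 147], [15, 101, 139], [15, 100, 135]], [[15, 97, 134], [16, 101, 136], [18, 141, 166], [19, 142, 216], [18, 143, 173], [15, 99, 136], [14, 101, 134]], [[16, 105, 131], [15, 97, 134], [16, 102, 130], [18, 139, 178], [15, 101, 137], [15, 100, 138], [16, 98, 135]], [[15, 102, 209], [15, 103, 205], [15, 104, 206], [15, 104, 179], [15, 105, 178], [15, 100, 133], [15, 100, 135]]]
```

View pics/w6.png

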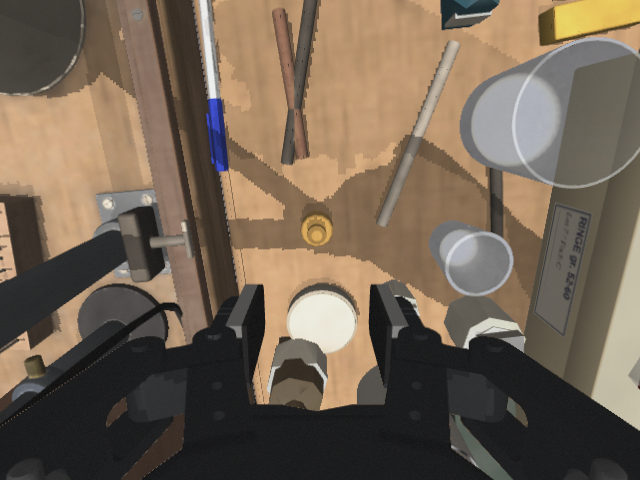

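The medium weight is at (317,230), as predicted. The clamp and rail lie at least 60 mm off the fingers, so descend and grip.

Request:
jog_arm(moves=[-0.1,0,0.8,0,0,0,0.5,0,0,1,0,0,0,0.5,0,0,1,0,0,0,0.5,0,0,1,0,0,0,0.5,0,0,0.9,0,0,0,0.5,0,0,0.7,0,0,0,0.5,0,0,0.4,0,0,0,0.5,0,0,0,0,0,0,0.5])

```text
t: 12.7
eef_pos: [0.4434, 0.2459, 0.0345]
tool_rot: [0.0, 0.999, -0.046, -0.001]
contact_force: [-1.0, -1.1, 0.7]
gripper_width: 0.505
grasp_force: 0.0
```

```bash
python3 - <<'E'
from h import *
plan([.4442,.2461,.0255]); wblob(.016,[.4442,.2461,.016],w=60,lo=(15,125,50))
c=cam("top")
E
```

```text
t 12.7 pos [0.4434 0.2459 0.0345] F [-1.  -1.1  0.7] w 0.505 gf 0.0
shift units [ 0.04 -0.01  0.45] turn units [0.01 0.02 0.01]
pred [315.9 285.5] cent [314.3 282.6] [ 287  251   55   64 2678] pt [0.4457 0.2467 0.016 ] circ [0.4458 0.2468 0.016 ] 31.8
```

Request:
jog_arm(moves=[0.07,-0.03,0.25,0,0,0,0.5,0,0,0.2,0,0,0,0.5,0,0,0,0,0,0,0.5,0,0,0,0,0,0,0,0,0,0,0,0,0,0,0,0,0,0,0,0,0,0,0,0,0,0,0,0,0,0,0,0,0,0,0])

```text
t: 13.47
eef_pos: [0.4454, 0.2468, 0.0266]
tool_rot: [-0.0, 0.999, -0.046, 0.0]
contact_force: [-0.7, 0.3, 2.9]
gripper_width: 0.128
grasp_force: 39.1
```

Request:
jog_arm(moves=[0,0,0,0,0,0,0,0,0,0,0,0,0,0,0,0,-0.3,0,0,0,0,0,0,-0.6,0,0,0,0,0,0,-1,0,0,0,0,0,0,-1,0,0,0,0,0,0,-1,0,0,0,0,0,0,-1,0,0,0,0])

```text
t: 14.13
eef_pos: [0.445, 0.2465, 0.1259]
tool_rot: [-0.0, 0.999, -0.046, -0.0]
contact_force: [0.1, -0.4, -0.9]
gripper_width: 0.124
grasp_force: 39.0
```

Request:
jog_arm(moves=[0,0,-1,0,0,0,0,0,0,-1,0,0,0,0,0,0,-1,0,0,0,0,0,0,-1,0,0,0,0,0,0,-1,0,0,0,0,0,0,-1,0,0,0,0,0,0,-0.3,0,0,0,0,0,0,0,0,0,0,0])

```text
t: 14.8
eef_pos: [0.4459, 0.2472, 0.2523]
tool_rot: [-0.001, 0.999, -0.046, 0.002]
contact_force: [0.1, 0.6, -1.2]
gripper_width: 0.129
grasp_force: 39.0
```

```bash
python3 - <<'E'
from h import *
plan([.4774,-.1541,.25]); o=get_obs()["eef_pos"]; wblob(o[2],[*o[:2],o[2]],lo=(15,125,50))
E
```

```text
t 14.8 pos [0.4459 0.2472 0.2523] F [ 0.1  0.6 -1.2] w 0.129 gf 39.0
shift units [ 3.42 19.83  0.12] turn units [-0.03 -0.05  0.01]
pred [316.5 304.7] cent [316.5 291.2] [ 292  261   50   67 1991] pt [0.4518 0.2467 0.2523] circ [0.4507 0.2468 0.2523] 33.3
```

Medium is held (width 0.129). Carry it to its well.

Request:
jog_arm(moves=[0.15,0.9,0,0,0,0,0,0.15,0.9,0,0,0,0,0,0.15,0.9,0,0,0,0,0,0.15,0.9,0,0,0,0,0,0.15,0.9,0,0,0,0,0,0.15,0.9,0,0,0,0,0,0.15,0.9,0,0,0,0,0,0.15,0.9,0,0,0,0,0])

```text
t: 15.52
eef_pos: [0.4548, 0.0998, 0.2486]
tool_rot: [0.0, 0.999, -0.046, -0.001]
contact_force: [-0.0, -0.6, -0.4]
gripper_width: 0.122
grasp_force: 39.1
```

Request:
jog_arm(moves=[0.15,0.9,0,0,0,0,0,0.15,0.9,0,0,0,0,0,0.15,0.9,0,0,0,0,0,0.15,0.9,0,0,0,0,0,0.15,0.9,0,0,0,0,0,0.15,0.9,0,0,0,0,0,0.15,0.9,0,0,0,0,0,0.15,0.9,0,0,0,0,0])

```text
t: 16.18
eef_pos: [0.4654, -0.0455, 0.2486]
tool_rot: [0.0, 0.999, -0.046, -0.002]
contact_force: [-0.1, 0.6, -1.5]
gripper_width: 0.131
grasp_force: 39.1
```

Request:
jog_arm(moves=[0.15,0.9,0,0,0,0,0,0.15,0.9,0,0,0,0,0,0.15,0.9,0,0,0,0,0,0.15,0.9,0,0,0,0,0,0.15,0.9,0,0,0,0,0,0.1,0.9,0,0,0,0,0,0,0,0,0,0,0,0,0,0,0,0,0,0,0])

```text
t: 16.85
eef_pos: [0.4725, -0.1542, 0.2487]
tool_rot: [-0.0, 0.999, -0.047, -0.001]
contact_force: [0.5, -0.2, -0.9]
gripper_width: 0.131
grasp_force: 39.1
```

```bash
python3 - <<'E'
from h import *
plan([.4775,-.1539,.1445])
E
```

```text
t 16.85 pos [ 0.4725 -0.1542  0.2487] F [ 0.5 -0.2 -0.9] w 0.131 gf 39.1
shift units [ 0.25 -0.04  5.21] turn units [-0.    0.04 -0.02]
```

Request:
jog_arm(moves=[0.25,-0.03,0.8,0,0,0,0,0,0,1,0,0,0,0,0,0,1,0,0,0,0,0,0,0.8,0,0,0,0,0,0,0.5,0,0,0,0,0,0,0.3,0,0,0,0,0,0,0.2,0,0,0,0,0,0,0,0,0,0,0])

```text
t: 17.52
eef_pos: [0.4785, -0.1531, 0.1579]
tool_rot: [-0.0, 0.999, -0.046, -0.0]
contact_force: [0.9, -0.0, -0.6]
gripper_width: 0.127
grasp_force: 39.1
```

Request:
jog_arm(moves=[0,0,0.2,0,0,0,0,0,0,0.15,0,0,0,0,0,0,0.15,0,0,0,0,0,0,0.1,0,0,0,0,0,0,0,0,0,0,0,0,0,0,0,0,0,0,0,0,0,0,0,0,0,0,0,0,0,0,0,0])

```text
t: 18.18
eef_pos: [0.4788, -0.1535, 0.1465]
tool_rot: [0.0, 0.999, -0.046, 0.0]
contact_force: [0.1, 0.0, -1.5]
gripper_width: 0.13
grasp_force: 39.1
```

Request:
jog_arm(moves=[-0.05,0,0.1,0,0,0,0,0,0,0,0,0,0,0,0,0,0,0,0,0,0.35,0,0,0,0,0,0,0.35,0,0,0,0,0,0,0.35,0,0,0,0,0,0,0.35,0,0,-0.4,0,0,0,0.35,0,0,-0.8,0,0,0,0.35])

```text
t: 18.85
eef_pos: [0.4764, -0.1531, 0.1675]
tool_rot: [-0.0, 0.999, -0.046, -0.002]
contact_force: [-0.8, -1.0, 0.8]
gripper_width: 0.352
grasp_force: 0.0
```

Request:
jog_arm(moves=[0,0,-1,0,0,0,0.35,0,0,-1,0,0,0,0.35,0,0,-1,0,0,0,0.35,0,0,-1,0,0,0,0.35,0,0,0,0,0,0,0.45,0,0,0,0,0,0,0.45,0,0,0,0,0,0,0.45,0,0,0,0,0,0,0.45])

```text
t: 19.52
eef_pos: [0.4769, -0.1532, 0.2475]
tool_rot: [-0.0, 0.999, -0.046, -0.001]
contact_force: [0.2, -0.2, -0.5]
gripper_width: 0.444
grasp_force: 0.0
```

```bash
python3 - <<'E'
from h import *
plan([.6694,.1648,.2484])
c=cam("wrist");I=c["color"]; x,y=proj(c,[.4817,-.1082,.13]).astype(int); print(x,y)
cv2.imwrite("pics/w7.png",cv2.resize(I[max(y-70,0):y+70,x-130:x+130],(780,420),interpolation=cv2.INTER_CUBIC))
E
```

```text
t 19.52 pos [ 0.4769 -0.1532  0.2475] F [ 0.2 -0.2 -0.5] w 0.444 gf 0.0
shift units [  8.11 -16.72  -0.05] turn units [-0.    0.02  0.01]
252 231
```

View pics/w7.png

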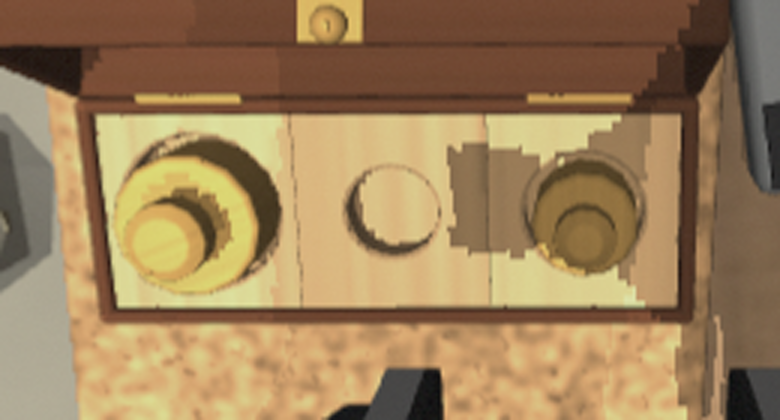

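Large and medium are seated, and the small well mouth at crop (392,210) matches (0.4815,-0.1083). Now the small weight.

Request:
jog_arm(moves=[0.43,-0.88,0,0,0,0,0.45,0.43,-0.88,0,0,0,0,0.45,0.43,-0.88,0,0,0,0,0.45,0.43,-0.88,0,0,0,0,0.45,0.43,-0.88,0,0,0,0,0.45,0.43,-0.88,0,0,0,0,0.45,0.43,-0.88,0,0,0,0,0.45,0.43,-0.88,0,0,0,0,0.45])

```text
t: 20.23
eef_pos: [0.559, -0.0187, 0.2473]
tool_rot: [0.0, 0.999, -0.046, -0.001]
contact_force: [0.0, 0.6, 0.4]
gripper_width: 0.45
grasp_force: 0.0
```

Request:
jog_arm(moves=[0.43,-0.88,0,0,0,0,0.45,0.43,-0.88,0,0,0,0,0.45,0.43,-0.88,0,0,0,0,0.45,0.43,-0.88,0,0,0,0,0.45,0.43,-0.88,0,0,0,0,0.45,0.43,-0.88,0,0,0,0,0.45,0.43,-0.88,0,0,0,0,0.45,0.43,-0.88,0,0,0,0,0.45])

```text
t: 20.9
eef_pos: [0.6405, 0.1151, 0.247]
tool_rot: [0.0, 0.999, -0.046, -0.001]
contact_force: [-0.5, 0.3, -0.5]
gripper_width: 0.449
grasp_force: 0.0
```

Request:
jog_arm(moves=[0.43,-0.88,0,0,0,0,0.45,0.43,-0.88,0.5,0,0,0,0.45,0.37,-0.88,1,0,0,0,0.45,0,0,1,0,0,0,0.45,0,0,1,0,0,0,0.45,0,0,1,0,0,0,0.45,0,0,0.5,0,0,0,0.45,0,0,0,0,0,0,0.45])

```text
t: 21.57
eef_pos: [0.6677, 0.1639, 0.1445]
tool_rot: [0.001, 0.999, -0.046, -0.003]
contact_force: [-0.3, 0.9, -0.8]
gripper_width: 0.445
grasp_force: 0.0
```

```bash
python3 - <<'E'
from h import *
plan([.6694,.1648,.0245]); wblob(.015,[.6694,.1648,.015],w=40,lo=(15,125,50),save="pics/w8.png")
E
```

```text
t 21.57 pos [0.6677 0.1639 0.1445] F [-0.3  0.9 -0.8] w 0.445 gf 0.0
shift units [ 0.08 -0.05  6.  ] turn units [0.04 0.09 0.01]
pred [314.8 225.6] cent [313.1 224.9] [302 212  24  27 502] pt [0.67  0.166 0.015] circ [0.6701 0.166  0.015 ] 13.2
```

View pics/w8.png

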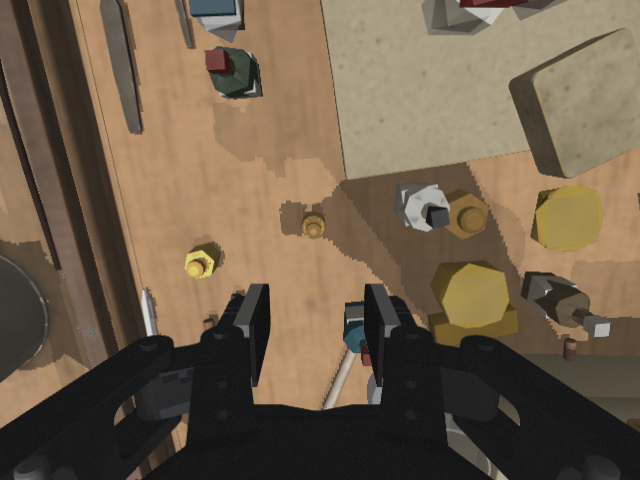

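Small weight at (313,225), as predicted; hex_small at (200,262) is well clear. Descend.

Request:
jog_arm(moves=[0.1,-0.08,0.8,0,0,0,0.45,0,0,1,0,0,0,0.45,0,0,1,0,0,0,0.45,0,0,1,0,0,0,0.45,0,0,0.8,0,0,0,0.45,0,0,0.6,0,0,0,0.45,0,0,0.2,0,0,0,0.45,0,0,0,0,0,0,0.45])

```text
t: 22.28
eef_pos: [0.6718, 0.1661, 0.0397]
tool_rot: [0.0, 0.999, -0.046, -0.0]
contact_force: [-0.2, 0.3, -0.0]
gripper_width: 0.452
grasp_force: 0.0
```

```bash
python3 - <<'E'
from h import *
plan([.6697,.1654,.0245]); wblob(.015,[.6697,.1654,.015],w=50,lo=(15,125,50))
E
```

```text
t 22.28 pos [0.6718 0.1661 0.0397] F [-0.2  0.3 -0. ] w 0.452 gf 0.0
shift units [-0.1   0.04  0.76] turn units [0.   0.01 0.01]
pred [318.3 286. ] cent [317.2 285.3] [ 299  262   38   49 1408] pt [0.6701 0.1659 0.015 ] circ [0.6698 0.166  0.015 ] 24.1
```

Request:
jog_arm(moves=[-0.09,0.02,0.4,0,0,0,0.45,0,0,0.36,0,0,0,0.45,0,0,0,0,0,0,0.45,0,0,0,0,0,0,0,0,0,0,0,0,0,0,0,0,0,0,0,0,0,0,0,0,0,0,0,0,0,0,0,0,0,0,0])

```text
t: 23.0
eef_pos: [0.6705, 0.1659, 0.0255]
tool_rot: [-0.0, 0.999, -0.046, 0.0]
contact_force: [-1.0, 0.3, 0.8]
gripper_width: 0.087
grasp_force: 39.1
```

Request:
jog_arm(moves=[0,0,0,0,0,0,0,0,0,0,0,0,0,0,0,0,-0.3,0,0,0,0,0,0,-0.6,0,0,0,0,0,0,-1,0,0,0,0,0,0,-1,0,0,0,0,0,0,-1,0,0,0,0,0,0,-1,0,0,0,0])

```text
t: 23.67
eef_pos: [0.6702, 0.1659, 0.1251]
tool_rot: [-0.0, 0.999, -0.046, 0.0]
contact_force: [-0.4, 0.3, -0.3]
gripper_width: 0.078
grasp_force: 39.0
```

Request:
jog_arm(moves=[0,0,-1,0,0,0,0,0,0,-1,0,0,0,0,0,0,-1,0,0,0,0,0,0,-1,0,0,0,0,0,0,-1,0,0,0,0,0,0,-1,0,0,0,0,0,0,-0.3,0,0,0,0,0,0,0,0,0,0,0])

```text
t: 24.33
eef_pos: [0.6711, 0.1663, 0.252]
tool_rot: [-0.001, 0.999, -0.046, 0.002]
contact_force: [0.1, 0.2, -0.6]
gripper_width: 0.082
grasp_force: 39.0
```

```bash
python3 - <<'E'
from h import *
plan([.4815,-.1083,.25]); o=get_obs()["eef_pos"]; wblob(o[2],[*o[:2],o[2]],lo=(15,125,50))
E
```

```text
t 24.33 pos [0.6711 0.1663 0.252 ] F [ 0.1  0.2 -0.6] w 0.082 gf 39.0
shift units [-8.17 14.55  0.1 ] turn units [-0.02 -0.06  0.01]
pred [316.5 304.7] cent [316.5 293.3] [ 300  269   35   54 1046] pt [0.6762 0.1658 0.252 ] circ [0.6752 0.1658 0.252 ] 26.7
```

Request:
jog_arm(moves=[-0.51,0.91,0,0,0,0,0,-0.51,0.91,0,0,0,0,0,-0.51,0.91,0,0,0,0,0,-0.51,0.91,0,0,0,0,0,-0.51,0.91,0,0,0,0,0,-0.51,0.91,0,0,0,0,0,-0.51,0.91,0,0,0,0,0,-0.51,0.91,0,0,0,0,0])

```text
t: 25.05
eef_pos: [0.5738, 0.0274, 0.2473]
tool_rot: [0.0, 0.999, -0.046, -0.002]
contact_force: [0.8, 0.1, -0.6]
gripper_width: 0.085
grasp_force: 39.1
```

Request:
jog_arm(moves=[-0.51,0.91,0,0,0,0,0,-0.51,0.91,0,0,0,0,0,-0.51,0.91,0,0,0,0,0,-0.51,0.91,0,0,0,0,0,-0.51,0.91,0,0,0,0,0,-0.51,0.91,0,0,0,0,0,-0.51,0.91,0,0,0,0,0,-0.51,0.91,0,0,0,0,0])

```text
t: 25.72
eef_pos: [0.4791, -0.1098, 0.2475]
tool_rot: [-0.0, 0.999, -0.046, -0.001]
contact_force: [1.0, -0.3, -0.3]
gripper_width: 0.082
grasp_force: 39.1
```

Request:
jog_arm(moves=[0,0,0,0,0,0,0,0,0,0,0,0,0,0,0,0,0,0,0,0,0,0,0,0,0,0,0,0,0,0,0,0,0,0,0,0,0,0,0,0,0,0,0,0,0,0,0,0,0,0,0,0,0,0,0,0])

```text
t: 26.38
eef_pos: [0.4811, -0.1088, 0.249]
tool_rot: [-0.0, 0.999, -0.046, -0.0]
contact_force: [0.1, 0.3, 0.3]
gripper_width: 0.086
grasp_force: 39.1
```

```bash
python3 - <<'E'
from h import *
plan([.4815,-.1083,.1435])
E
```

```text
t 26.38 pos [ 0.4811 -0.1088  0.249 ] F [0.1 0.3 0.3] w 0.086 gf 39.1
shift units [ 0.02 -0.03  5.28] turn units [-0.    0.    0.02]
```

Request:
jog_arm(moves=[0.02,-0.03,0.8,0,0,0,0,0,0,1,0,0,0,0,0,0,1,0,0,0,0,0,0,0.8,0,0,0,0,0,0,0.5,0,0,0,0,0,0,0.3,0,0,0,0,0,0,0.2,0,0,0,0,0,0,0,0,0,0,0])

```text
t: 27.05
eef_pos: [0.4814, -0.1085, 0.1569]
tool_rot: [-0.0, 0.999, -0.046, -0.0]
contact_force: [0.3, 0.9, 0.5]
gripper_width: 0.083
grasp_force: 39.1
```

Request:
jog_arm(moves=[0,0,0.2,0,0,0,0,0,0,0.15,0,0,0,0,0,0,0.15,0,0,0,0,0,0,0.1,0,0,0,0,0,0,0,0,0,0,0,0,0,0,0,0,0,0,0,0,0,0,0,0,0,0,0,0,0,0,0,0])

```text
t: 27.72
eef_pos: [0.4815, -0.1085, 0.1453]
tool_rot: [0.0, 0.999, -0.046, 0.0]
contact_force: [0.3, 0.3, -0.6]
gripper_width: 0.084
grasp_force: 39.1
```

Request:
jog_arm(moves=[0,0,0.1,0,0,0,0,0,0,0,0,0,0,0,0,0,0,0,0,0,0.25,0,0,0,0,0,0,0.25,0,0,0,0,0,0,0.25,0,0,0,0,0,0,0.25,0,0,-0.4,0,0,0,0.25,0,0,-0.8,0,0,0,0.25])

```text
t: 28.38
eef_pos: [0.4801, -0.1083, 0.1663]
tool_rot: [-0.0, 0.999, -0.046, -0.002]
contact_force: [0.0, 0.0, 0.2]
gripper_width: 0.25
grasp_force: 0.0
```

Request:
jog_arm(moves=[0,0,-1,0,0,0,0.25,0,0,-1,0,0,0,0.25,0,0,-1,0,0,0,0.25,0,0,-1,0,0,0,0.25,0,0,0,0,0,0,0.25,0,0,0,0,0,0,0.25,0,0,0,0,0,0,0,0,0,0,0,0,0,0])

```text
t: 29.05
eef_pos: [0.4807, -0.1085, 0.2463]
tool_rot: [-0.0, 0.999, -0.046, -0.001]
contact_force: [0.6, -0.5, 0.3]
gripper_width: 0.003
grasp_force: 0.0
```

```bash
python3 - <<'E'
from h import *
plan([.4815,-.1083,.25])
c=cam("wrist");I=c["color"]; x,y=proj(c,[.4817,-.1082,.13]).astype(int); print(x,y)
cv2.imwrite("pics/w9.png",cv2.resize(I[max(y-130,0):y+70,x-130:x+130],(780,600),interpolation=cv2.INTER_CUBIC))
E
```

```text
t 29.05 pos [ 0.4807 -0.1085  0.2463] F [ 0.6 -0.5  0.3] w 0.003 gf 0.0
shift units [ 0.04 -0.01 -0.19] turn units [-0.    0.03  0.01]
316 231
```

View pics/w9.png

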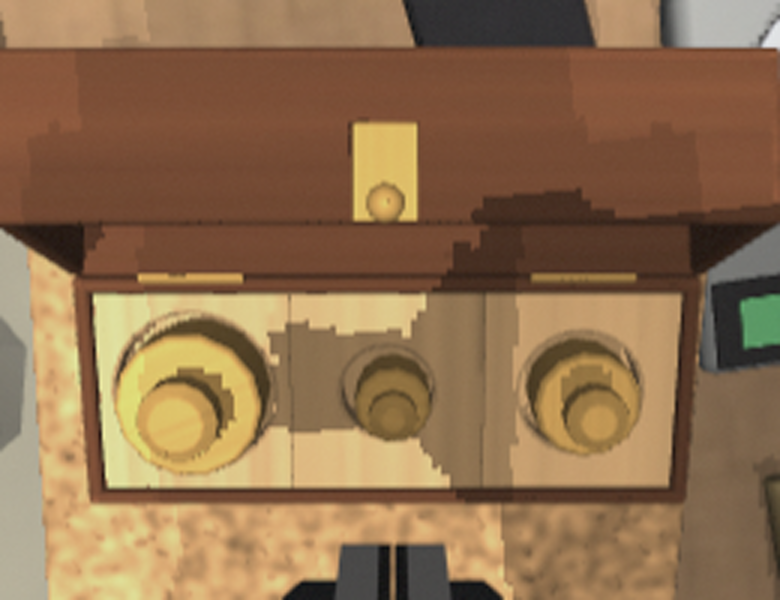

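All three weights are seated: large (190,400), small (393,395) and medium (590,405) in the crop. Before going behind the lid, I'll check the heights of the pen cup and the black block there.

```bash
python3 - <<'E'
from h import *
s=cam("side"); t=cam("top")
def atx(c,p,x): r=ray(c,p); return c["C"]+r*(x-c["C"][0])/r[0]
for p in((258,245),(274,252),(290,225)): print("pen",p,atx(s,p,.655).round(3))
for p in((238,268),(250,275)): print("blk",p,atx(s,p,.585).round(3))
for p in((358,180),(375,212),(350,170),(368,188)): print("top",p,onz(t,p,.08).round(3))
u=np.array([.0917,.9958]); x=np.array([.9958,-.0917]); c=np.array([.4815,-.1083])
print("behind",c+x*.098,"shifted",c+x*.098-u*.03)
plan([*(c+x*.098),.25]); print(proj(s,[*(c+x*.077),.171]),proj(t,[*(c+x*.077),.171]))
cv2.imwrite("pics/s2.png",cv2.resize(s["color"][170:350,150:400],(800,576)))
E
```

```text
pen (258, 245) [ 0.655 -0.119  0.207]
pen (274, 252) [ 0.655 -0.095  0.191]
pen (290, 225) [ 0.655 -0.068  0.241]
blk (238, 268) [ 0.585 -0.161  0.107]
blk (250, 275) [ 0.585 -0.141  0.089]
top (358, 180) [ 0.65 -0.11  0.08]
top (375, 212) [ 0.583 -0.144  0.08 ]
top (350, 170) [ 0.671 -0.094  0.08 ]
top (368, 188) [ 0.633 -0.131  0.08 ]
behind [ 0.5790884 -0.1172866] shifted [ 0.5763374 -0.1471606]
t 29.2 pos [ 0.4809 -0.1084  0.2463] F [-0.1  0.4 -0.2] w 0.001 gf 0.0
shift units [ 4.93 -0.01 -0.19] turn units [-0.    0.02  0.01]
[260.46316753 228.49354905] [364.99368628 220.05831368]
```

View pics/s2.png

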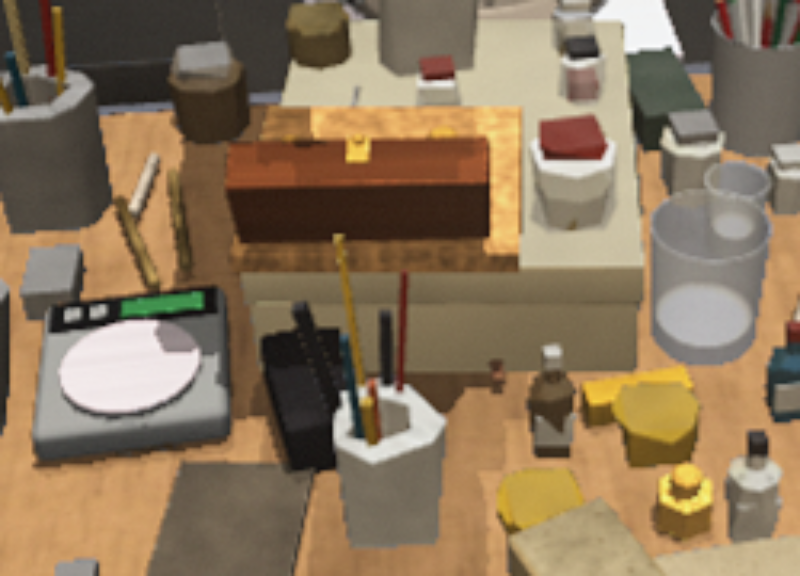

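The pens stand at x≈0.65 and y≈-0.12 to -0.09, with tops at about 0.2. I'll push 40 mm to the +y side of the lid's middle to stay clear of them.

Request:
jog_arm(moves=[0.3,-0.3,-0.3,0,0,0,0,0.9,-0.4,0,0,0,0,0,0.9,-0.4,0,0,0,0,0,0.9,-0.4,0,0,0,0,0,0.9,-0.4,0,0,0,0,0,0.8,-0.1,0,0,0,0,0,0.4,0,0,0,0,0,0,0,0,0,0,0,0,0])

```text
t: 29.87
eef_pos: [0.5881, -0.0776, 0.2528]
tool_rot: [-0.0, 0.999, -0.046, 0.0]
contact_force: [-1.0, -0.4, -1.1]
gripper_width: 0.005
grasp_force: 0.0
```

Request:
jog_arm(moves=[0,0,0.5,0,0,0,0,0,0,1,0,0,0,0,0,0,1,0,0,0,0,0,0,1,0,0,0,0,0,0,0.9,0,0,0,0,0,0,0.6,0,0,0,0,0,0,0,0,0,0,0,0,0,0,0,0,0,0])

```text
t: 30.53
eef_pos: [0.5859, -0.0783, 0.1528]
tool_rot: [0.0, 0.999, -0.046, -0.001]
contact_force: [0.7, -0.1, 0.1]
gripper_width: 0.004
grasp_force: 0.0
```

Request:
jog_arm(moves=[-0.37,0,0,0,0,0,0,-0.37,0,0,0,0,0,0,-0.37,0,0,0,0,0,0,-0.37,0,0,0,0,0,0,-0.35,0,-0.33,0,0,0,0,-0.35,0,-0.33,0,0,0,0,-0.35,0,-0.33,0,0,0,0,-0.35,0,-0.33,0,0,0,0])

```text
t: 31.2
eef_pos: [0.5276, -0.0727, 0.1799]
tool_rot: [0.0, 0.999, -0.046, -0.001]
contact_force: [0.7, 0.1, 0.1]
gripper_width: -0.0
grasp_force: 0.1
```

Request:
jog_arm(moves=[-0.35,0,0,0,0,0,0,-0.35,0,0,0,0,0,0,-0.35,0,0,0,0,0,0,-0.35,0,0,0,0,0,0,-0.2,0,-0.1,0,0,0,0,0,0,-0.1,0,0,0,0,0,0,0,0,0,0,0,0,0,0,0,0,0,0])

```text
t: 31.87
eef_pos: [0.4978, -0.0699, 0.1836]
tool_rot: [-0.0, 0.999, -0.046, 0.0]
contact_force: [-0.9, 0.3, -0.2]
gripper_width: -0.001
grasp_force: 0.0
```

```bash
python3 - <<'E'
from h import *
plan([.4815,-.07,.25]); s=cam("side")
cv2.imwrite("pics/s3.png",cv2.resize(s["color"][130:310,150:400],(800,576)))
E
```

```text
t 31.87 pos [ 0.4978 -0.0699  0.1836] F [-0.9  0.3 -0.2] w -0.001 gf 0.0
shift units [-0.81  0.08 -3.32] turn units [-0.   -0.01  0.01]
```

View pics/s3.png

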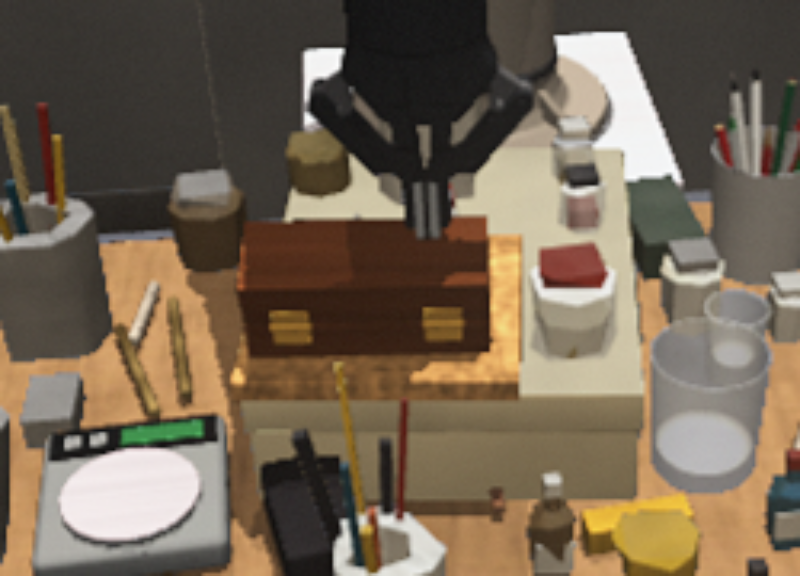

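The side view shows the lid down over the case with the fingertips just above it. Back off upwards and check that it is shut from measurements.

Request:
jog_arm(moves=[0,0,-0.5,0,0,0,0,0,0,-1,0,0,0,0,0,0,-1,0,0,0,0,0,0,-1,0,0,0,0,0,-1,-1,0,0,0,0,0,-1,-1,0,0,0,0,0,-1,0,0,0,0,0,0,-1,0,0,0,0,0])

```text
t: 32.58
eef_pos: [0.5058, 0.0108, 0.2959]
tool_rot: [-0.0, 0.999, -0.046, 0.002]
contact_force: [0.5, 0.3, -0.4]
gripper_width: 0.003
grasp_force: 0.0
```

Request:
jog_arm(moves=[0,-1,0,0,0,0,0,0,-1,0,0,0,0,0,0,-1,0,0,0,0,0,0,-1,0,0,0,0,0,0,-1,0,0,0,0,0,0,-1,0,0,0,0,0,0,-0.5,0,0,0,0,0,0,0,0,0,0,0,0])

```text
t: 33.25
eef_pos: [0.5166, 0.142, 0.294]
tool_rot: [-0.001, 0.999, -0.044, 0.0]
contact_force: [-0.2, -0.0, -0.0]
gripper_width: -0.001
grasp_force: 0.0
```

```bash
python3 - <<'E'
from h import *
t=cam("top"); plan([.48,0,.28])
I=t["color"]; H=cv2.cvtColor(I,cv2.COLOR_BGR2HSV)
u=np.array([.0917,.9958]); x=np.array([.9958,-.0917]); c=np.array([.4815,-.1083])
for n,a in(("front",-.028),("rear",.028)):
    print(n,[proj(t,[*(c+x*a+u*b),.162]).round(1).tolist() for b in(.073,-.073)])
for b in (.05,-.02,-.05):  # hue/sat/val profile along local x at lid-top height
    print([(int(a*1e3),*map(int,H[tuple(proj(t,[*(c+x*a+u*b),.162]).round().astype(int)[::-1])])) for a in np.arange(-.05,.056,.0066)])
for n,p,h in(("hexS",(190,188),.02),("hexL",(280,178),.02)):
    m=cv2.inRange(H,(15,150,60),(35,255,255)); k=np.zeros_like(m); k[p[1]-14:p[1]+14,p[0]-12:p[0]+12]=1; M=cv2.moments(m*k,True); print(n,M["m10"]/M["m00"],M["m01"]/M["m00"],M["m00"])
E
```

```text
t 33.3 pos [0.5167 0.1399 0.2938] F [0.5 0.2 0.2] w 0.002 gf 0.0
shift units [-1.18  7.14  0.69] turn units [-0.   -0.    0.04]
front [[322.8, 272.4], [399.0, 277.8]]
rear [[324.9, 243.2], [400.9, 248.6]]
[(-50, 20, 154, 181), (-43, 21, 147, 181), (-36, 18, 158, 179), (-30, 18, 164, 154), (-23, 10, 194, 112), (-16, 11, 195, 110), (-10, 11, 203, 108), (-3, 10, 197, 114), (2, 11, 196, 108), (9, 10, 197, 109), (16, 10, 195, 102), (22, 10, 198, 108), (29, 18, 165, 162), (35, 16, 165, 170), (42, 18, 158, 179), (49, 18, 149, 152), (55, 15, 138, 120)]
[(-50, 18, 155, 179), (-43, 20, 150, 184), (-36, 17, 161, 176), (-30, 17, 161, 162), (-23, 11, 201, 113), (-16, 10, 196, 108), (-10, 11, 200, 107), (-3, 11, 194, 112), (2, 11, 197, 106), (9, 11, 196, 103), (16, 10, 203, 98), (22, 10, 191, 108), (29, 17, 161, 174), (35, 17, 165, 170), (42, 22, 142, 183), (49, 17, 114, 58), (55, 140, 32, 24)]
[(-50, 17, 161, 179), (-43, 16, 163, 175), (-36, 18, 157, 180), (-30, 20, 153, 155), (-23, 10, 196, 112), (-16, 11, 195, 107), (-10, 11, 199, 105), (-3, 10, 196, 113), (2, 11, 198, 103), (9, 11, 195, 98), (16, 11, 196, 95), (22, 11, 196, 104), (29, 18, 188, 161), (35, 17, 162, 178), (42, 17, 164, 174), (49, 8, 77, 40), (55, 4, 48, 37)]Traceback (most recent call last):
  File "<stdin>", line 10, in <module>
ZeroDivisionError: float division by zero
```

```bash
python3 - <<'E'
from h import *
s=cam("side"); H=cv2.cvtColor(s["color"],cv2.COLOR_BGR2HSV)
u=np.array([.0917,.9958]); x=np.array([.9958,-.0917]); c=np.array([.4815,-.1083])
for b in(-.05,-.02,.05):
    f=proj(s,[*(c-x*.028+u*b),.162]); r=proj(s,[*(c+x*.028+u*b),.162]); f1=proj(s,[*(c-x*.0325+u*b),.1675])
    q=int(round(f[0])); y=int(f[1]); print("front shut",f.round(1),"front at .1rad",f1.round(1),"rear",r.round(1),[(k,*map(int,H[k,q])) for k in range(y-9,y+6)])
E
```

```text
front shut [238.6 201.9] front at .1rad [238.5 198.3] rear [235.6 217.9] [(192, 14, 58, 48), (193, 20, 58, 66), (194, 21, 75, 116), (195, 23, 66, 135), (196, 23, 58, 162), (197, 22, 52, 176), (198, 23, 55, 186), (199, 23, 58, 206), (200, 23, 51, 214), (201, 21, 66, 127), (202, 10, 187, 116), (203, 10, 177, 140), (204, 10, 175, 141), (205, 10, 175, 140), (206, 10, 180, 139)]
front shut [254.  201.6] front at .1rad [254. 198.] rear [251.8 217.6] [(192, 23, 50, 205), (193, 23, 48, 202), (194, 23, 49, 203), (195, 23, 50, 205), (196, 23, 50, 206), (197, 23, 49, 205), (198, 24, 48, 206), (199, 24, 47, 205), (200, 25, 44, 208), (201, 13, 103, 178), (202, 10, 183, 146), (203, 10, 177, 140), (204, 10, 179, 140), (205, 10, 177, 138), (206, 10, 174, 141)]
front shut [289.9 200.8] front at .1rad [289.8 197.2] rear [289.4 216.7] [(191, 3, 133, 138), (192, 4, 148, 107), (193, 5, 184, 72), (194, 4, 88, 119), (195, 19, 13, 221), (196, 36, 5, 239), (197, 23, 27, 191), (198, 22, 54, 161), (199, 23, 45, 165), (200, 13, 112, 157), (201, 10, 172, 145), (202, 10, 172, 141), (203, 10, 169, 142), (204, 10, 173, 140), (205, 9, 171, 142)]
```

The lid's front edge is at row 201 to 202, where a shut lid should be; 0.1 rad open would put it at about row 198. Handing in.

```bash
python3 -c "
from station import *
print(hand_in())"
```

```text
the job is handed in; nothing more can be done
None
```

The three round weights are in their own wells and the lid measures shut; the job is handed in at about 33 s, but no verdict came back. The six-sided weights were never approached, though my last check of their positions failed. I viewed 15 pictures, one over the limit of 14, by miscounting.

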